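# Angle the shelf rail past the post into its storage bay

### The job

Put the loose aluminium shelf rail away in the low open-fronted bay at the back of the bench: push one end in past the post that stands in the bay's mouth, then push the other end in, until the whole rail lies flush along the bay's back fence. Only push it along the table top with the fingers: never lift it or tip it over, and leave the other things on the bench where they are.

Things in the scene. Friction and masses are not known exactly. Their poses are not given: they have to be found in the camera images.
- rail: loose shelf rail: straight bare-aluminium box section with black end plugs, 170 mm long, 24 mm wide, 20 mm high, about 0.3 kg, solid, both ends alike, lying flat on the table in front of the bay and roughly parallel to its mouth. Origin: centre of its underside; x along its length, y across it, z up
- rail_a (a point): middle of the rail's end face at its +x end, 10 mm above the underside
- rail_b (a point): middle of the rail's end face at its -x end, 10 mm above the underside
- bay: storage bay, dark steel, fixed; the rail slides on the table top inside it. x points into the bay (away from the robot), y along the fence, z up; origin on the table, mid-mouth. Back fence: inner face at x = +64 mm. Two end cheeks: inner faces at y = -112 and +112 mm, from x = -10 mm to the fence. Walls 8 mm thick, 30 mm high. Front open but for the post. Rail home: its centre at x = 52 mm
- post: upright steel post, 18 mm in diameter, 50 mm high, fixed, in the mouth of the bay (bay x = 0) at bay y = +51 mm or -51 mm; origin at the centre of its foot. The gap from it to the farther cheek is 154 mm, less than the rail's length, so the rail goes in at an angle, its post-side end first and in behind the post, where the bay is 55 mm deep. A flush dark disc plugs the other socket
- tin: bystander: round lidded aluminium tin, 64 mm in diameter, 30 mm high, left of the bay; origin at the centre of its foot
- crucible: bystander: white lidded porcelain crucible, 48 mm wide and high, left of the bay; origin at the centre of its foot
- vial: bystander: glass sample vial with a black cap, 27 mm in diameter, 70 mm high, left of the bay; origin at the centre of its foot
- weight_200: bystander: largest of three calibration weights, 35 mm in diameter, 46 mm high, near the robot on the right; origin at the centre of its foot
- weight_100: bystander: middle calibration weight, 28 mm in diameter, 38 mm high, beside the largest; origin at the centre of its foot
- weight_50: bystander: smallest calibration weight, 22 mm in diameter, 30 mm high, beside the others; origin at the centre of its foot

How it is judged (in metres and radians):
On the way:
1. one end of the rail is inside the bay, past the post, while the other end is still outside the mouth (((x of rail_a in the frame of bay above 0.012 m and x of rail_b in the frame of bay below -0.012 m) or (x of rail_b in the frame of bay above 0.012 m and x of rail_a in the frame of bay below -0.012 m))), for 0.1 s.
At the end, for the whole second after the job is handed in: The rail lies flat and at rest on the table inside the bay, between the cheeks and behind the post, both of its ends within 8 mm of lying flush against the back fence (x of rail_a in the frame of bay between 0.044 and 0.06 m and x of rail_b in the frame of bay between 0.044 and 0.06 m and y of rail in the frame of bay between -0.03 and 0.03 m and height (world z) of rail below 0.004 m and angle between rail's own z axis and vertical below 0.06 rad and linear speed of rail below 0.01 m/s and angular speed of rail below 0.1 rad/s); the robot touches nothing.
It fails at once if the rail is lifted off the table by more than 10 mm at either end (height (world z) of any of rail_a, rail_b above 0.02 m).
It fails at once if the rail is tipped over (angle between rail's own z axis and vertical above 0.35 rad).
It fails at once if a bystander is moved by more than 20 mm (distance of any of tin, crucible, vial, weight_200, weight_100, weight_50 from where it was at the start of the episode above 0.02 m).
It also fails if it takes over 72 s, if anything falls off the work surface, if the arm or the gripper's body presses on something with over 40 N, if the wrist force passes 120 N, or if a joint passes its speed limit or range.

### The arm

A 6-joint arm with a two-finger parallel gripper is mounted at the origin on a cart in front of the work surface, level with it; the furniture and walls round the work are solid. World frame = base frame: x ahead of the robot, y to its left, z up, the work surface at z = 0. Lengths are in m, angles in degrees, forces in N, time in s.
With the tool pointing down it reaches from about 0.35 to 0.925 m from the base axis. Payload 6.4 kg.
Tool frame: the origin (TCP) lies midway between the tips of the shut fingers; the grasp point (between the pads) lies robot.grip_depth behind it (robot.grip_depth is the distance from the TCP to the grasp point, in m); z points along the fingers, y is the direction in which the jaws open and shut (so a half turn about z gives the same grasp; the last joint's range is limited). The gripper opens to 85 mm and grips with 20 to 120 N. Pads are 22 mm wide; open, the fingers measure 114 mm over their backs; the gripper's body (76 mm by 85 mm) begins 54 mm behind the grasp point. The pads swing forward as they close: fully open they stand 13 mm farther back than shut.
Start: joints at [65.369, 14.043, 89.255, -0, 76.702, -9.975], TCP at [0.164, 0.629, 0.231] pointing down, gripper open.
Joint ranges: [-179.41, 179.41], [-58.25, 129.5], [7.25, 145.43], [-54.29, 234.29], [11.92, 165.04], [-157.13, 157.13]. Speed limits (degrees/s): [147.25, 147.25, 180, 180, 180, 180].

### API

Orientations are given as [roll, pitch, yaw] about the fixed x, y, z axes, in that order (R = Rz(yaw) Ry(pitch) Rx(roll)).
In Python, from cell import status, eyes, workorder, robot gives the robot as it stands.
- The arm moves only by the tool drive_tool, never from a script. Its argument "targets" is text: rows parted by semicolons, each of 7 numbers parted by spaces: the shift along the tool's x, y, z in cm, then the turn, a rotation vector about the tool's x, y, z in degrees, then the opening, from 0 (shut) to 1 (fully open). A call has 1 to 20 rows; each row is the pose to reach, as a shift and turn from the pose commanded when the call began, along the tool's axes at that moment; what a row does not reach only later rows make up. A row lasts 1/10 s, in which the tool goes at most 50 mm and 8.59 degrees, less where a joint would pass 70% of its speed; a pose out of reach is approached as far as the arm can. A call with a gripper value outside its range is refused whole. The fingers move at their own pace and stop on an object; "newtons" is the grip in N (left out, the last holds). Time passes only in rows, so rows that repeat a pose let the fingers close. It gives the time, the measured TCP pose, the force and the opening at its end, in the units of the state.
- status.get_state(): the state, without advancing time (a new reading comes with each control period).
- eyes.camera(name): name is "side" or "top" or "wrist"; returns a dict with "img" (400x640x3 uint8, blue, green, red), "depth" (400x640 float32, m along the optical axis (not along the pixel's ray), 0 where there is no reading), "mtx" (3x3 intrinsics, pixels), "view" (4x4, takes a point from world to camera coordinates); the wrist camera has in their place "T_tool_cam" (4x4, takes a point from camera to tool coordinates, whose origin is the TCP and whose axes are the flange's). Camera axes: x right, y down, z forward; pixel columns grow to the right and rows downward; lengths in m; the calibration is good to about 2 mm. A picture is of the moment at which its call begins: read the wrist's pose just before it.
- workorder.sign_off(): hands the job in, once; it reports no verdict.
The state is a dict: "time": time; "joints": joint angles; "qvel": joint speeds; "tau": joint torques, N m; "tool_pos": TCP position; "tool_rot": TCP orientation; "force": force on the tool from outside, world axes, zero at the start; "moment": the same for the moment, N m; "width": finger opening in m.
Only numpy, scipy, OpenCV 4.12 (cv2) and the standard library are available. Lean on these libraries where they do the work, as an engineer would, in place of code of your own. Each camera call takes 0.05 s, during which the arm holds its last target.

## Working session

There is one attempt and no reset: what is moved stays moved. The work goes in short steps, Python scripts to look and compute and a tool call to move; the robot and the scene stay as the last step left them, time stands still between calls to the robot, and variables do not carry over. Pictures are saved under pics/ and viewed, and the job is handed in when it is done.

Besides the shell and the picture viewer there is one more tool, called after "Call:" as name(argument=value, ...) on one line, values as JSON. drive_tool: Moves the arm, as the interface text tells. Its arguments: {"type":"object","properties":{"targets":{"type":"string"},"newtons":{"type":"number"}},"required":["targets"]}

```bash
ls; mkdir -p pics
python3 - <<'E'
from cell import status, eyes, workorder, robot
import cv2,numpy as np
print(status.get_state()); print(robot.grip_depth)
for n in ("side","top"):
    d=eyes.camera(n); cv2.imwrite(f"pics/{n}0.png",d["img"]); np.savez(f"{n}0.npz",**d); print(n,d["mtx"],d["view"])
E
```

```text
pics
{'time': 0.0, 'joints': array([ 6.53687789e+01,  1.40827467e+01,  8.93263350e+01, -8.27201587e-04,
        7.67020941e+01, -9.97531116e+00]), 'qvel': array([-0.01832726, -0.04774478, -0.01675631, -0.03306165,  0.04790101,
        0.08100808]), 'tau': array([ 1.25904458e-03, -4.29515648e+01, -3.26127505e+01, -1.17959830e-04,
        5.47834032e-03, -6.57422703e-06]), 'tool_pos': array([0.16421713, 0.62832596, 0.23018229]), 'tool_rot': array([-1.79890366e+02, -1.84657927e-02,  1.65344263e+02]), 'force': array([-0.07847069,  0.5624195 , -0.27671949]), 'moment': array([ 0.06443648, -0.00890338, -0.02701108]), 'width': 0.0855876349856572}
0.0187
side [[492.70657219   0.         319.23575377]
 [  0.         492.70657219 204.23422872]
 [  0.           0.           1.        ]] [[-0.07585769 -0.99697739 -0.01678366 -0.08016953]
 [-0.65517863  0.06252544 -0.75288215  0.34994316]
 [ 0.75165589 -0.0461156  -0.65794132  0.58579736]
 [ 0.          0.          0.          1.        ]]
top [[481.02811517   0.         314.03045933]
 [  0.         481.02811517 205.95556015]
 [  0.           0.           1.        ]] [[ 0.01761207 -0.99983919  0.00337888 -0.1165872 ]
 [-0.99883254 -0.01774617 -0.04492906  0.4867573 ]
 [ 0.0449818  -0.00258364 -0.99898447  1.20417929]
 [ 0.          0.          0.          1.        ]]
```

View pics/top0.png

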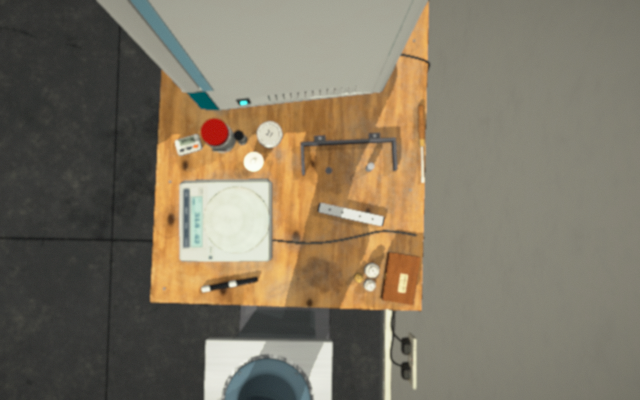

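View pics/side0.png

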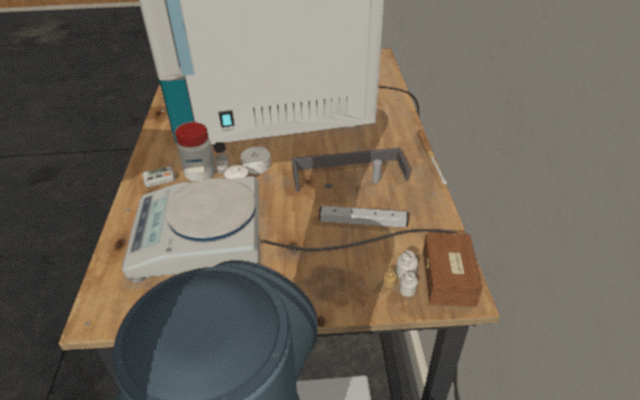

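The post is on the right (bay y = −51): top px (370,167), with the disc at (328,170). The rail runs from about (319,209) to (383,219) in the top view, and the bay fence lies at row ~140. Next I zoom in to measure.

Run:
```python
import cv2,numpy as np
t=np.load("top0.npz")["img"][100:300,270:430]; s=np.load("side0.npz")["img"][130:310,230:470]
cv2.imwrite("pics/tz.png",cv2.resize(t[:150],None,fx=4.5,fy=4,interpolation=2)[:600]);cv2.imwrite("pics/sz.png",cv2.resize(s,None,fx=3.3,fy=3.3,interpolation=2))
```

```text
(no output)
```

View pics/tz.png

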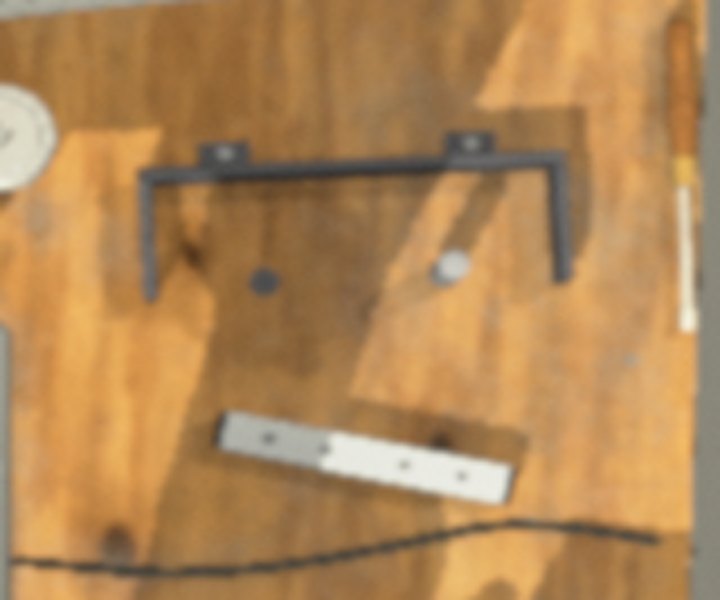

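View pics/sz.png

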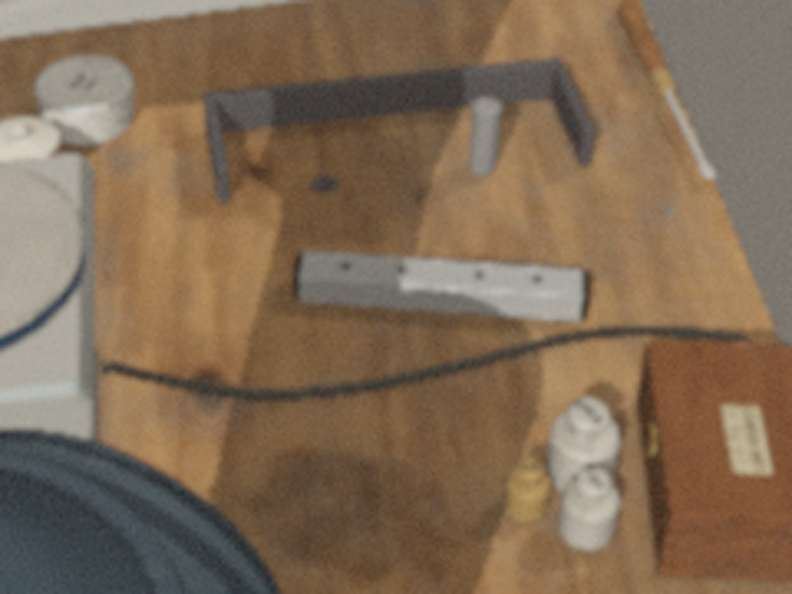

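```bash
cat > h.py <<'E'
import numpy as np,cv2
C={n:np.load(n+"0.npz") for n in("top","side")}
C={n:(c["mtx"],c["view"]) for n,c in C.items()}
def ray(n,uv,cam=None):
    K,V=cam or C[n]; R,t=V[:3,:3],V[:3,3]
    return -R.T@t, R.T@np.linalg.solve(K,[uv[0],uv[1],1])
def onz(n,uv,z): o,d=ray(n,uv); return o+d*(z-o[2])/d[2]
def proj(n,p): K,V=C[n]; q=K@(V[:3,:3]@p+V[:3,3]); return q[:2]/q[2]
def tri(a,b):
    P=[C[n][0]@C[n][1][:3] for n in("top","side")]
    X=cv2.triangulatePoints(P[0],P[1],np.array(a,float),np.array(b,float)).ravel(); return X[:3]/X[3]
E
python3 - <<'E'
from h import *
np.set_printoptions(precision=4,suppress=True)
T=lambda x,y:(270+x/4.5,100+y/4); S=lambda x,y:(230+x/3.3,130+y/3.3)
print("disc",onz("top",T(264,282),0),onz("side",S(324,184),0))
print("post",onz("top",T(454,266),.05),tri(T(454,266),S(487,103)))
for nm,a,b in (("outL",(142,170),(207,94)),("outR",(566,152),(559,60)),("chL",(150,300),(223,188)),("chR",(562,282),(589,150))):
    print(nm,onz("top",T(*a),.03),tri(T(*a),S(*b)))
for nm,a,b in (("LB",(226,411),(300,252)),("RB",(515,465),(586,269)),("RF",(506,503),(584,296)),("LF",(217,447),(298,280))):
    print(nm,onz("top",T(*a),.02),tri(T(*a),S(*b)))
for z in(0,.03):print(proj("top",np.array([.5,0,z])))
E
```

```text
disc [ 0.5807 -0.1438  0.    ] [ 0.5793 -0.1432  0.    ]
post [ 0.5864 -0.2458  0.05  ] [ 0.5864 -0.2454  0.0506]
outL [ 0.6462 -0.0739  0.03  ] [ 0.6469 -0.0734  0.0263]
outR [ 0.6619 -0.3096  0.03  ] [ 0.6629 -0.309   0.0258]
chL [ 0.5647 -0.0799  0.03  ] [ 0.5667 -0.0794  0.012 ]
chR [ 0.5801 -0.3082  0.03  ] [ 0.5822 -0.3116  0.0121]
LB [ 0.4967 -0.1233  0.02  ] [ 0.4969 -0.1225  0.0168]
RB [ 0.4657 -0.2849  0.02  ] [ 0.4658 -0.285   0.0174]
RF [ 0.4418 -0.2801  0.02  ] [ 0.4419 -0.2793  0.0188]
LF [ 0.474  -0.1187  0.02  ] [ 0.4741 -0.1188  0.0155]
[271.765  200.9915]
[270.7473 200.3253]
```

```bash
cat >> h.py <<'E'
from scipy.spatial.transform import Rotation as Ro
O=np.array([.583,-.1945]); BY=np.radians(3.8)
def b2w(x,y):
    c,s=np.cos(BY),np.sin(BY); return O+[(c*x-s*y),(s*x+c*y)]   # m
def w2b(p):
    c,s=np.cos(BY),np.sin(BY); d=np.array(p)[:2]-O; return np.array([c*d[0]+s*d[1],-s*d[0]+c*d[1]])
def go(*tg):
    from cell import status
    st=status.get_state(); R=Ro.from_euler('xyz',st["tool_rot"],degrees=True); print("now",st["time"],st["tool_pos"].round(4),st["tool_rot"].round(1))
    for x,y,z,yaw in tg:
        d=R.inv().apply(np.array([x,y,z])-st["tool_pos"])*100
        r=(R.inv()*Ro.from_euler('xyz',[180,0,yaw],degrees=True)).as_rotvec(degrees=True)
        print((x,y,z,yaw),d.round(2),r.round(2))
E
python3 -c "
from h import *
go((.45,.1,.22,80),(.449,-.308,.12,-11),(.449,-.308,.007,-11))"
```

```text
now 0.1 [0.1643 0.6284 0.2303] [-179.9   -0.   165.3]
(0.45, 0.1, 0.22, 80) [-41.02 -43.89   1.09] [-9.000e-02  6.000e-02  8.534e+01]
(0.449, -0.308, 0.12, -11) [-51.25 -83.37  11.16] [-3.0000e-02  1.5000e-01  1.7634e+02]
(0.449, -0.308, 0.007, -11) [-51.25 -83.35  22.46] [-3.0000e-02  1.5000e-01  1.7634e+02]
```

Call:
drive_tool(targets="-41 -43.9 1.1 0 0 85 0;-41 -43.9 1.1 0 0 85 0;-41 -43.9 1.1 0 0 85 0;-41 -43.9 1.1 0 0 85 0;-41 -43.9 1.1 0 0 85 0;-41 -43.9 1.1 0 0 85 0;-41 -43.9 1.1 0 0 85 0;-41 -43.9 1.1 0 0 85 0;-41 -43.9 1.1 0 0 85 0;-41 -43.9 1.1 0 0 85 0;-41 -43.9 1.1 0 0 85 0;-41 -43.9 1.1 0 0 85 0;-41 -43.9 1.1 0 0 85 0;-41 -43.9 1.1 0 0 85 0")

```text
time: 1.5
tool_pos: [0.45, 0.0995, 0.2198]
tool_rot: [-179.9, -0.0, 80.2]
force: [-0.3, 0.0, 0.1]
width: -0.0002
```

```bash
python3 -c "
from h import *
go((.449,-.308,.12,-11),(.449,-.308,.007,-11))"
```

```text
now 1.5 [0.45   0.0995 0.2198] [-179.9   -0.    80.2]
(0.449, -0.308, 0.12, -11) [-40.17   6.86   9.97] [-6.000e-02  5.000e-02  9.118e+01]
(0.449, -0.308, 0.007, -11) [-40.17   6.87  21.27] [-6.000e-02  5.000e-02  9.118e+01]
```

Call:
drive_tool(targets="-40.2 6.9 10 0 0 91.2 0;-40.2 6.9 10 0 0 91.2 0;-40.2 6.9 10 0 0 91.2 0;-40.2 6.9 10 0 0 91.2 0;-40.2 6.9 10 0 0 91.2 0;-40.2 6.9 10 0 0 91.2 0;-40.2 6.9 10 0 0 91.2 0;-40.2 6.9 10 0 0 91.2 0;-40.2 6.9 10 0 0 91.2 0;-40.2 6.9 10 0 0 91.2 0;-40.2 6.9 10 0 0 91.2 0;-40.2 6.9 10 0 0 91.2 0;-40.2 6.9 10 0 0 91.2 0;-40.2 6.9 14 0 0 91.2 0;-40.2 6.9 18 0 0 91.2 0;-40.2 6.9 20 0 0 91.2 0;-40.2 6.9 21.2 0 0 91.2 0;-40.2 6.9 21.2 0 0 91.2 0")

```text
time: 3.3
tool_pos: [0.4501, -0.3062, 0.007]
tool_rot: [-179.9, 0.1, -10.8]
force: [0.3, -0.3, -0.9]
width: 0.0003
```

```bash
python3 -c "
from h import *
go((.449+.048*.19,-.308+.048*.982,.007,-11))
from cell import eyes
d=eyes.camera('top');cv2.imwrite('pics/t1.png',cv2.resize(d['img'][90:310,230:440],None,fx=2.7,fy=2.7))"
```

```text
now 3.3 [ 0.4501 -0.3062  0.007 ] [-1.799e+02  1.000e-01 -1.080e+01]
(0.45812, -0.260864, 0.007, -11) [-0.06 -4.6   0.01] [-0.1   0.14  0.24]
```

View pics/t1.png

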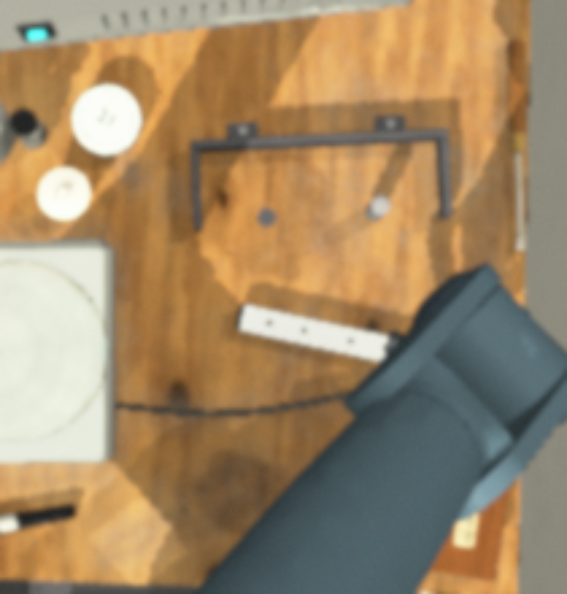

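The rail lies undisturbed with its left end at about (242,317) in this crop and its right end just in front of the gripper at (390,348). I'll push it left along its axis.

Call:
drive_tool(targets="0 -0.4 0 0 0 0 0;0 -0.8 0 0 0 0 0;0 -1.2 0 0 0 0 0;0 -1.6 0 0 0 0 0;0 -2 0 0 0 0 0;0 -2.4 0 0 0 0 0;0 -2.8 0 0 0 0 0;0 -3.2 0 0 0 0 0;0 -3.6 0 0 0 0 0;0 -4 0 0 0 0 0;0 -4.4 0 0 0 0 0;0 -4.8 0 0 0 0 0;0 -4.8 0 0 0 0 0")

```text
time: 4.65
tool_pos: [0.4605, -0.2607, 0.0092]
tool_rot: [179.9, -0.1, -10.8]
force: [-0.3, -2.4, 5.9]
width: -0.0001
```

Call:
drive_tool(targets="0 1 0 0 0 0 0;0 2.5 0 0 0 0 0;0 2.5 -5 0 0 0 0;0 2.5 -8 0 0 0 0;0 2.5 -8 0 0 0 0")

```text
time: 5.15
tool_pos: [0.4569, -0.2877, 0.0924]
tool_rot: [179.8, -0.4, -10.9]
force: [0.8, -0.6, 0.8]
width: 0.0002
```

```bash
python3 -c "
from h import *
from cell import eyes
d=eyes.camera('top');cv2.imwrite('pics/t2.png',cv2.resize(d['img'][90:290,250:430],None,fx=3,fy=3))
d=eyes.camera('side');cv2.imwrite('pics/s2.png',cv2.resize(d['img'][130:310,230:470],None,fx=3.3,fy=3.3))"
```

```text
(no output)
```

View pics/t2.png

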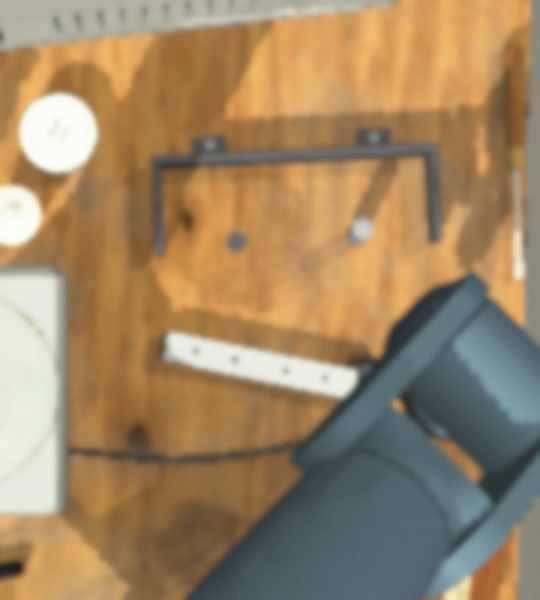

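View pics/s2.png

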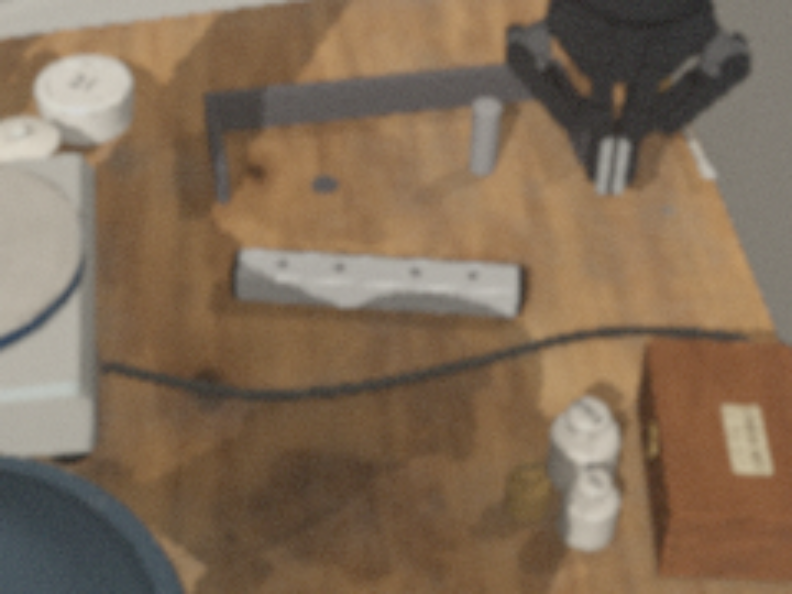

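The rail slid about 38 mm left without rotating. In the top crop its left end corners are at (170,331) and (164,358), and its back edge runs towards (360,368).

```bash
python3 -c "
from h import *
T=lambda x,y:(250+x/3,90+y/3)
S=lambda x,y:(230+x/3.3,130+y/3.3)
for p in ((170,331),(164,358),(358,369)): w=onz('top',T(*p),.02); print(w,w2b(w)*1000)
for p in ((238,248),(236,277),(522,264),(520,292)): w=onz('side',S(*p),.02); print(w,w2b(w)*1000)
"
```

```text
[ 0.50213567 -0.08921276  0.02      ] [-73.70875469 110.41495573]
[ 0.47945161 -0.08461314  0.02      ] [-96.03810675 116.50782531]
[ 0.47312938 -0.24689179  0.02      ] [-113.10127108  -44.99504741]
[ 0.50025809 -0.08562282  0.02      ] [-75.34428757 114.12143939]
[ 0.47512573 -0.08322072  0.02      ] [-100.26219593  118.18388052]
[ 0.47069777 -0.24820315  0.02      ] [-115.61445189  -46.14237223]
[ 0.44734819 -0.24279292  0.02      ] [-138.55413354  -39.19657549]
```

```bash
python3 -c "
from h import *
go(*[(*b2w(x/1000,y/1000),z,t+3.8) for x,y,z,t in ((-160,-33,.08,-14.5),(-160,-33,.007,-14.5),(-147,-36,.007,-14.5),(-130,-42.6,.007,-5),(-111,-46.6,.007,5),(-91,-47,.007,15),(-72,-44,.007,25),(-62,-42,.007,30))])"
```

```text
now 5.25 [ 0.4547 -0.2853  0.0882] [-180.     0.   -10.9]
(np.float64(0.42553880378647196), np.float64(-0.23803127251763767), 0.08, -10.7) [-3.75 -4.09  0.82] [-0.02  0.   -0.2 ]
(np.float64(0.42553880378647196), np.float64(-0.23803127251763767), 0.007, -10.7) [-3.75 -4.08  8.12] [-0.02  0.   -0.2 ]
(np.float64(0.43870904457546867), np.float64(-0.24016311621731382), 0.007, -10.7) [-2.42 -4.12  8.12] [-0.02  0.   -0.2 ]
(np.float64(0.45610907727907346), np.float64(-0.24562194960124134), 0.007, -1.2000000000000002) [-0.61 -3.92  8.12] [-0.02  0.   -9.7 ]
(np.float64(0.4753324007782224), np.float64(-0.24835395136680954), 0.007, 8.8) [ 1.33 -4.01  8.12] [ -0.02  -0.   -19.7 ]
(np.float64(0.4953149397042234), np.float64(-0.24742759394612637), 0.007, 18.8) [ 3.28 -4.48  8.12] [-2.00e-02 -0.00e+00 -2.97e+01]
(np.float64(0.5140743459005723), np.float64(-0.2431749854336502), 0.007, 28.8) [ 5.04 -5.25  8.12] [-2.00e-02 -0.00e+00 -3.97e+01]
(np.float64(0.5239198127826928), np.float64(-0.24051664349306612), 0.007, 33.8) [ 5.96 -5.7   8.12] [-2.00e-02 -0.00e+00 -4.47e+01]
```

Call:
drive_tool(targets="-3.8 0 0.8 0 0 0 0;-3.8 -4.1 0.8 0 0 0 0;-3.8 -4.1 0.8 0 0 0 0;-3.8 -4.1 4 0 0 0 0;-3.8 -4.1 7 0 0 0 0;-3.8 -4.1 8.1 0 0 0 0;-3.1 -4.1 8.1 0 0 0 0;-2.4 -4.1 8.1 0 0 -1 0;-1.8 -4 8.1 0 0 -3.5 0;-1.2 -4 8.1 0 0 -6.5 0;-0.6 -3.9 8.1 0 0 -9.7 0;0 -3.95 8.1 0 0 -13 0;0.7 -4 8.1 0 0 -16.5 0;1.3 -4 8.1 0 0 -19.7 0;2 -4.15 8.1 0 0 -23 0;2.6 -4.3 8.1 0 0 -26.3 0;3.3 -4.5 8.1 0 0 -29.7 0;3.3 -4.5 8.1 0 0 -29.7 0")

```text
time: 7.05
tool_pos: [0.4981, -0.248, 0.0092]
tool_rot: [179.8, -0.1, 18.9]
force: [0.3, -0.6, 0.4]
width: -0.0001
```

```bash
python3 -c "
from h import *
go((.514,-.243,.007,28.8))
from cell import eyes
d=eyes.camera('top');cv2.imwrite('pics/t3.png',cv2.resize(d['img'][90:290,250:430],None,fx=3,fy=3))
d=eyes.camera('side');cv2.imwrite('pics/s3.png',cv2.resize(d['img'][130:310,230:470],None,fx=3.3,fy=3.3))"
```

```text
now 7.05 [ 0.4981 -0.248   0.0092] [ 1.798e+02 -1.000e-01  1.890e+01]
(0.514, -0.243, 0.007, 28.8) [1.66 0.04 0.22] [ 0.2  -0.11 -9.88]
```

View pics/t3.png

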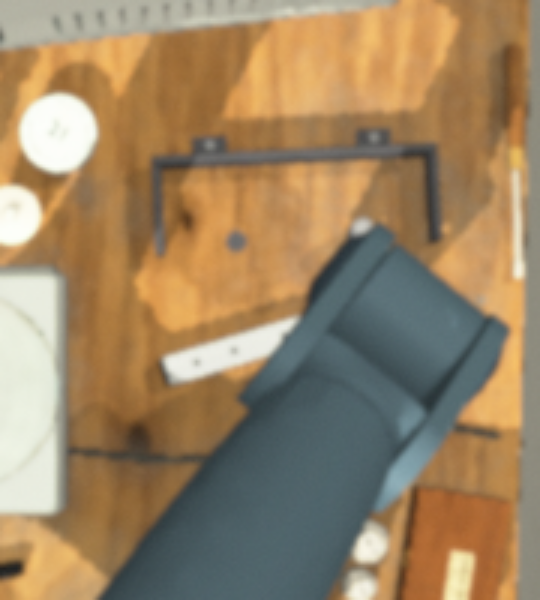

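View pics/s3.png

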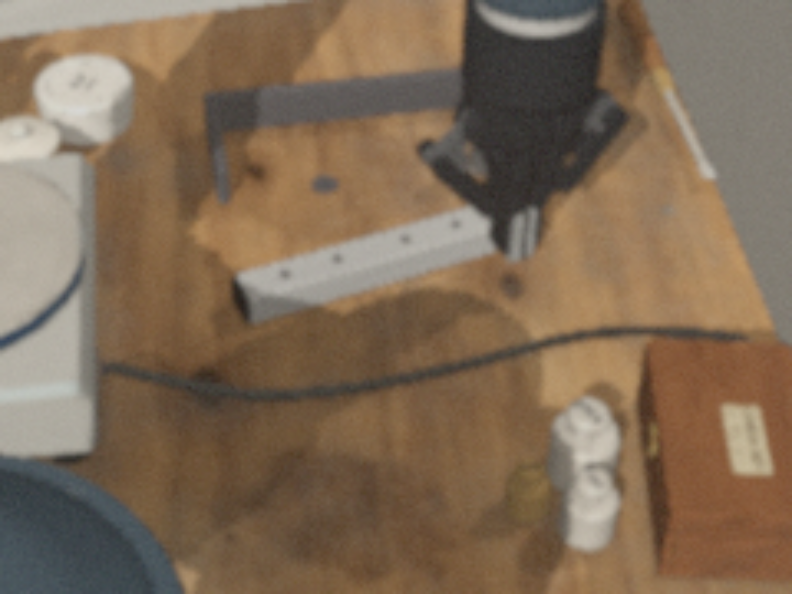

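The rail is now turned about +15° world, still touching the finger near its right end at side crop (500,235). I'll continue the rotation.

Call:
drive_tool(targets="0.5 0 0.2 0 0 -3 0;1.1 0 0.2 0 0 -6.5 0;1.7 0 0.2 0 0 -10 0;2.3 -0.1 0.2 0 0 -13 0;2.8 -0.2 0.2 0 0 -16 0;3.2 -0.3 0.2 0 0 -18 0;3.2 -0.3 0.2 0 0 -18 0")

```text
time: 7.85
tool_pos: [0.5256, -0.2338, 0.0057]
tool_rot: [180.0, -0.0, 36.8]
force: [-0.1, 1.1, 0.5]
width: 0.0002
```

Call:
drive_tool(targets="-1 0 0 0 0 0 0;-2.5 0 0 0 0 0 0;-2.5 0 -5 0 0 0 0;-2.5 0 -9 0 0 0 0;-5 5 -9 0 0 0 0.5;-5 5 -9 0 0 0 1;-5 5 -9 0 0 0 1;-5 5 -9 0 0 0 1")

```text
time: 8.65
tool_pos: [0.5136, -0.303, 0.0939]
tool_rot: [-179.8, 0.0, 36.8]
force: [0.2, -0.6, 0.1]
width: 0.0582
```

```bash
python3 -c "
from h import *
go((.514,-.243,.007,28.8))
from cell import eyes
d=eyes.camera('top');cv2.imwrite('pics/t4.png',cv2.resize(d['img'][90:290,250:430],None,fx=3,fy=3))
d=eyes.camera('side');cv2.imwrite('pics/s4.png',cv2.resize(d['img'][130:310,230:470],None,fx=3.3,fy=3.3))"
```

```text
now 8.65 [ 0.5136 -0.303   0.0939] [-179.8    0.    36.8]
(0.514, -0.243, 0.007, 28.8) [ 3.63 -4.76  8.71] [-0.18  0.04  7.99]
```

View pics/t4.png

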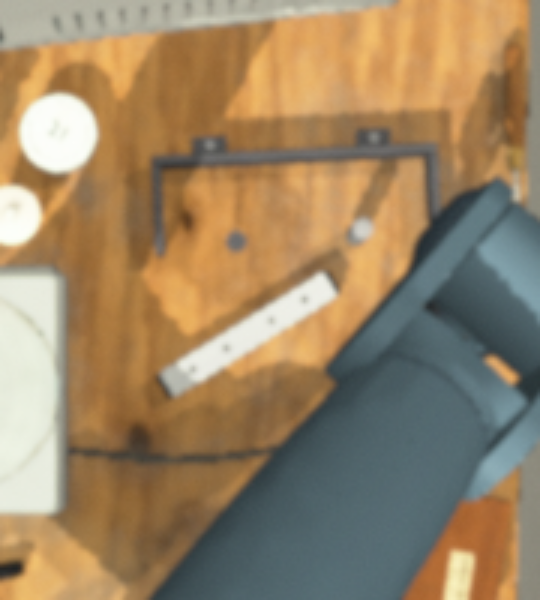

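View pics/s4.png

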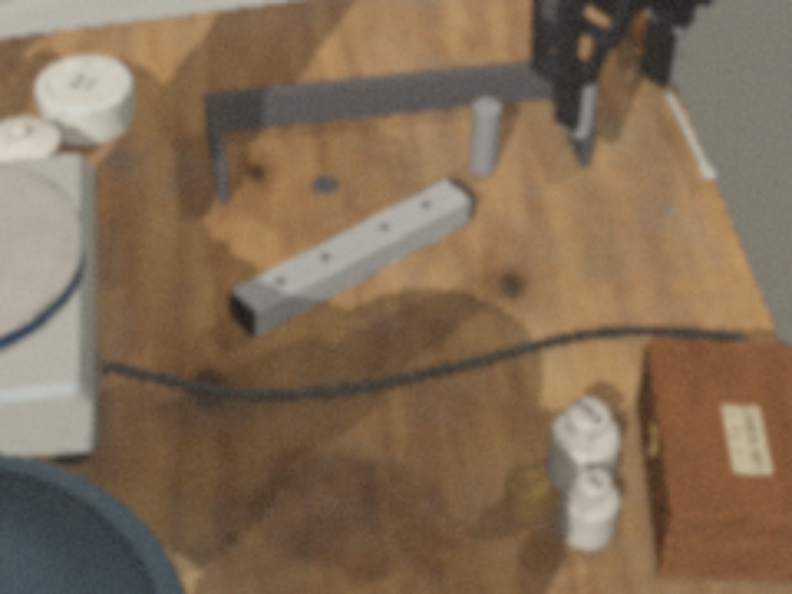

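The rail is turned and fully visible: top-crop corners are about (160,374), (326,271), (338,291), (172,397). The right end is just left-front of the post.

```bash
cat >> h.py <<'E'
def rail(ps,T,cam='top'):
    q=np.array([w2b(onz(cam,T(*p),.02))*1000 for p in ps]); # LB,RB,RF,LF
    c=q.mean(0); a=(q[0]+q[3]-q[1]-q[2])/2; L=np.hypot(*a)
    print("centre",c,"theta",np.degrees(np.arctan2(-a[0],a[1])),"L",L,"left",c+a/L*85,"right",c-a/L*85)
E
python3 -c "
from h import *
rail(((160,374),(326,271),(338,291),(172,397)),lambda x,y:(250+x/3,90+y/3))
rail(((231,293),(450,179),(473,199),(252,316)),lambda x,y:(230+x/3.3,130+y/3.3),'side')
"
```

```text
centre [-78.7199176   44.37280251] theta 29.41311149268559 L 164.3147696071969 left [-120.4636818  118.4164258] right [-36.9761534  -29.67082079]
centre [-83.28531429  45.57027819] theta 29.14919791807992 L 165.42451154946096 left [-124.68758003  119.80539382] right [-41.88304856 -28.66483744]
```

```bash
python3 -c "
from h import *
d=np.load('top0.npz')['depth']
K,V=C['top']
for u,v in((266,200),(266,230),(262,190),(240,220),(269,133),(254,161),(269,185),(272,230)):
    z=d[v,u]; pc=np.linalg.solve(K,[u,v,1])*z; w=V[:3,:3].T@(pc-V[:3,3]); print(u,v,w.round(3))
go(*[(*b2w(x/1000,y/1000),z,33.1) for x,y,z in ((-80-.872*40,45-.489*40,.05),(-80-.872*40,45-.489*40,-.006),(-80-.872*40+58*.97,45-.489*40+58*.24,-.006))])
"
```

```text
266 200 [0.499 0.008 0.067]
266 230 [0.426 0.005 0.081]
262 190 [0.523 0.019 0.065]
240 220 [0.449 0.067 0.083]
269 133 [0.669 0.008 0.027]
254 161 [0.595 0.041 0.05 ]
269 185 [0.535 0.001 0.072]
272 230 [ 0.426 -0.006  0.051]
now 8.75 [ 0.5141 -0.3025  0.094 ] [-179.8    0.    36.9]
(np.float64(0.46668655929643327), np.float64(-0.17672947632460229), 0.05, 33.1) [  3.75 -12.89   4.44] [-0.16  0.03  3.76]
(np.float64(0.46668655929643327), np.float64(-0.17672947632460229), -0.006, 33.1) [  3.76 -12.88  10.04] [-0.16  0.03  3.76]
(np.float64(0.521900337208976), np.float64(-0.15911151024947293), -0.006, 33.1) [  9.23 -10.97  10.03] [-0.16  0.03  3.76]
```

Call:
drive_tool(targets="0 -4 0 0 0 0 1;0 -8 0 0 0 3.8 1;3.8 -12.9 4.4 0 0 3.8 1;3.8 -12.9 4.4 0 0 3.8 1;3.8 -12.9 4.4 0 0 3.8 1;3.8 -12.9 7 0 0 3.8 1;3.8 -12.9 9 0 0 3.8 1;3.8 -12.9 10 0 0 3.8 1;3.8 -12.9 10 0 0 3.8 1")

```text
time: 9.65
tool_pos: [0.4675, -0.1776, -0.0056]
tool_rot: [-179.9, 0.1, 33.0]
force: [0.5, 0.7, 0.1]
width: 0.0858
```

```bash
python3 -c "
from h import *
go((*b2w(-.115,.0254),-.006,33.1))
from cell import eyes
d=eyes.camera('side');cv2.imwrite('pics/s5.png',cv2.resize(d['img'][130:310,230:470],None,fx=3.3,fy=3.3))"
```

```text
now 9.65 [ 0.4675 -0.1776 -0.0056] [-1.799e+02  1.000e-01  3.300e+01]
(np.float64(0.4665694740762542), np.float64(-0.17677734125138195), -0.006, 33.1) [-0.03 -0.12  0.04] [-0.12  0.06 -0.07]
```

View pics/s5.png

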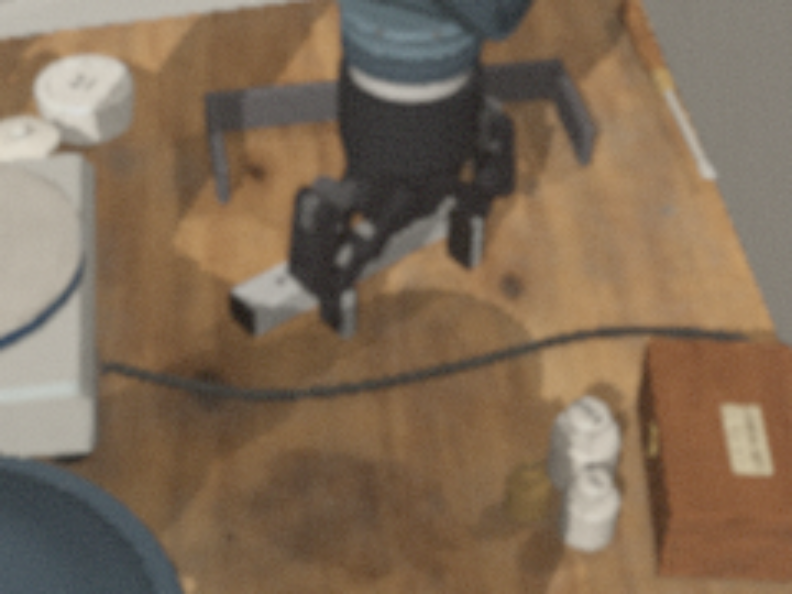

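Both open fingers are down on the near side of the rail, at crop (340,320) and (465,255), and clear of everything else. I'll push along the normal with a slight drift to the right.

Call:
drive_tool(targets="0.8 0 0 0 0 0 1;1.4 0 0 0 0 0 1;1.9 0.1 0 0 0 0 1;2.4 0.2 0 0 0 0 1;2.9 0.3 0 0 0 0 1;3.4 0.4 0 0 0 0 1;3.9 0.55 0 0 0 0 1;4.4 0.7 0 0 0 0 1;4.9 0.85 0 0 0 0 1;5.4 1 0 0 0 0 1;5.9 1.15 0 0 0 0 1;6.4 1.3 0 0 0 0 1;6.9 1.4 0 0 0 0 1;7.3 1.5 0 0 0 0 1;7.3 1.5 0 0 0 0 1")

```text
time: 11.2
tool_pos: [0.5384, -0.1503, -0.0046]
tool_rot: [180.0, -0.1, 33.1]
force: [-0.4, -0.5, -0.2]
width: 0.0852
```

Call:
drive_tool(targets="-1 0 0 0 0 0 1;-2.5 0 0 0 0 0 1;-2.5 0 -5 0 0 0 1;-2.5 0 -10 0 0 0 0.5;-6 -3 -10 0 0 0 0;-10 -3 -10 0 0 0 0;-10 -3 -10 0 0 0 0")

```text
time: 11.9
tool_pos: [0.4336, -0.1808, 0.0949]
tool_rot: [-180.0, 0.1, 32.8]
force: [0.3, 0.3, 0.7]
width: 0.0283
```

```bash
python3 -c "
from h import *
from cell import eyes
d=eyes.camera('top');cv2.imwrite('pics/t6.png',cv2.resize(d['img'][90:290,250:430],None,fx=3,fy=3))
d=eyes.camera('side');cv2.imwrite('pics/s6.png',cv2.resize(d['img'][130:310,230:470],None,fx=3.3,fy=3.3))"
```

```text
(no output)
```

View pics/t6.png

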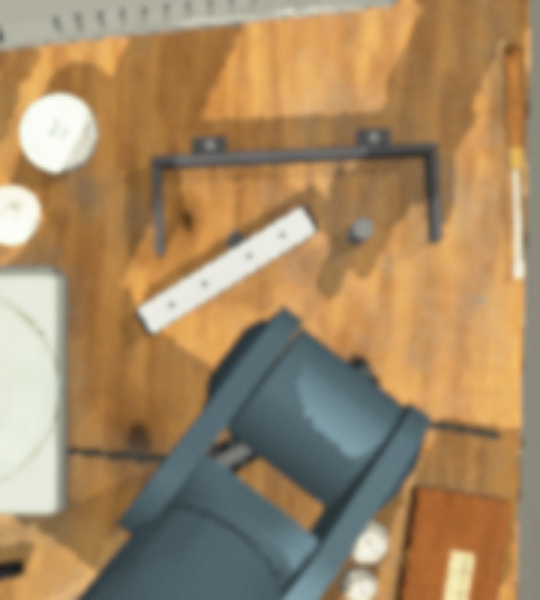

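View pics/s6.png

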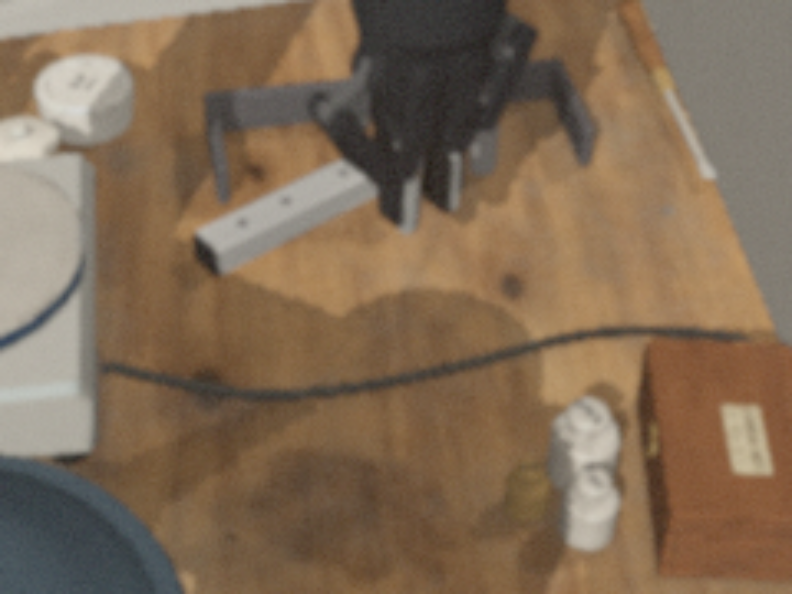

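The rail's top-crop corners are now at (138,312), (304,207), (317,229) and (150,333). Its right end is in the mouth, left of the post at (360,230).

```bash
python3 -c "
from h import *
rail(((138,312),(304,207),(317,229),(150,333)),lambda x,y:(250+x/3,90+y/3))
print(w2b(onz('top',(250+235/3,90+241/3),0)),w2b(onz('top',(250+361/3,90+229/3),.05)))
"
```

```text
centre [-25.0237063   59.91381197] theta 29.40505303535001 L 165.03160884341878 left [-66.7570561  133.96330565] right [ 16.7096435  -14.13568171]
[0.00153001 0.05154306] [ 0.00051845 -0.05002924]
```

```bash
python3 -c "
from h import *
P=lambda g:(*b2w((-66.8-.491*g)/1000,(134+.871*g)/1000),)
go((*P(21),.1,123.1),(*P(21),.010,123.1),(*P(-61),.01,123.1))
"
```

```text
now 12.0 [ 0.4363 -0.1805  0.0954] [180.   -0.   32.9]
(np.float64(0.4959656124127153), np.float64(-0.04765426332607983), 0.1, 123.1) [12.22 -7.92 -0.46] [ 4.00e-02  0.00e+00 -9.02e+01]
(np.float64(0.4959656124127153), np.float64(-0.04765426332607983), 0.01, 123.1) [12.22 -7.92  8.54] [ 4.00e-02  0.00e+00 -9.02e+01]
(np.float64(0.5408725096434586), np.float64(-0.11625092001652983), 0.01, 123.1) [12.26  0.28  8.54] [ 4.00e-02  0.00e+00 -9.02e+01]
```

Call:
drive_tool(targets="4 -2.6 -1 0 0 -8.5 0;8 -5 -1 0 0 -17 0;12.2 -7.9 -1 0 0 -34 0;12.2 -7.9 -1 0 0 -50 0;12.2 -7.9 -1 0 0 -90 0;12.2 -7.9 -1 0 0 -90 0;12.2 -7.9 -1 0 0 -90 0;12.2 -7.9 -1 0 0 -90 0;12.2 -7.9 -1 0 0 -90 0;12.2 -7.9 -1 0 0 -90 0;12.2 -7.9 -1 0 0 -90 0;12.2 -7.9 -1 0 0 -90 0;12.2 -7.9 3 0 0 -90 0;12.2 -7.9 6 0 0 -90 0;12.2 -7.9 7 0 0 -90 0;12.2 -7.9 7 0 0 -90 0")

```text
time: 13.6
tool_pos: [0.4956, -0.0466, 0.0239]
tool_rot: [-179.9, -0.2, 123.0]
force: [0.5, -0.0, 0.5]
width: -0.0
```

```bash
python3 -c "
from h import *
from cell import eyes
P=lambda g:(*b2w((-66.8-.491*g)/1000,(134+.871*g)/1000),)
go((*P(21),.010,123.1),(*P(-31),.01,123.1))
d=eyes.camera('side');cv2.imwrite('pics/s7.png',cv2.resize(d['img'][130:310,190:430],None,fx=3.3,fy=3.3))"
```

```text
now 13.6 [ 0.4956 -0.0466  0.0239] [-179.9   -0.2  123. ]
(np.float64(0.4959656124127153), np.float64(-0.04765426332607983), 0.01, 123.1) [-0.11 -0.02  1.39] [-0.12 -0.16 -0.1 ]
(np.float64(0.5244431569980648), np.float64(-0.09115458220295056), 0.01, 123.1) [-5.31  0.    1.38] [-0.12 -0.16 -0.1 ]
```

View pics/s7.png

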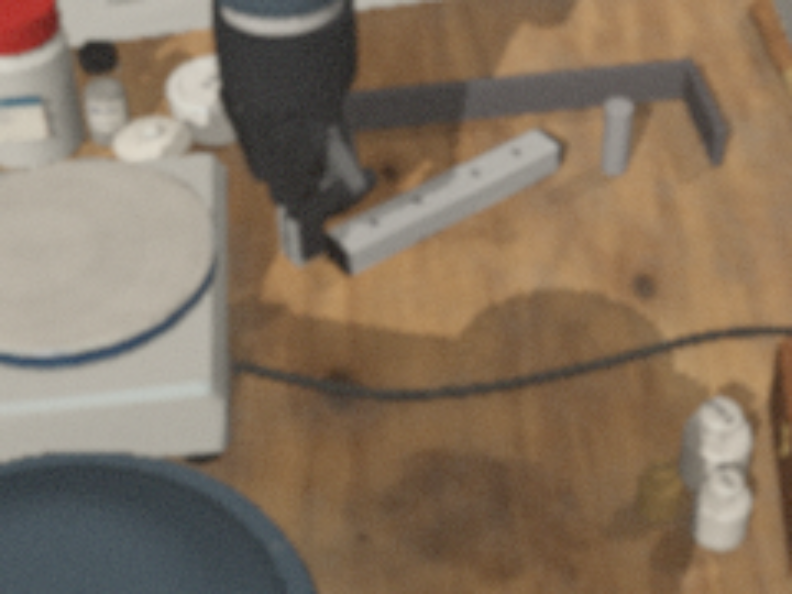

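The shut fingertip stands at crop (300,250), just behind the rail's left end at (340,250) and clear of the balance. I'll push along the axis.

Call:
drive_tool(targets="0 0 0.7 0 0 0 0;0 0 1.3 0 0 0 0;-0.4 0 1.3 0 0 0 0;-0.8 0 1.3 0 0 0 0;-1.2 0 1.3 0 0 0 0;-1.6 0 1.3 0 0 0 0;-2 0 1.3 0 0 0 0;-2.4 0 1.3 0 0 0 0;-2.8 0 1.3 0 0 0 0;-3.2 0 1.3 0 0 0 0;-3.6 0 1.3 0 0 0 0;-4 0 1.3 0 0 0 0;-4.4 0 1.3 0 0 0 0;-4.8 0 1.3 0 0 0 0;-4.8 0 1.3 0 0 0 0")

```text
time: 15.15
tool_pos: [0.5234, -0.0882, 0.0123]
tool_rot: [180.0, 0.1, 123.0]
force: [-0.6, 0.2, 0.5]
width: -0.0
```

```bash
python3 -c "
from h import *
from cell import eyes
d=eyes.camera('side');cv2.imwrite('pics/s8.png',cv2.resize(d['img'][130:310,230:470],None,fx=3.3,fy=3.3))
d=eyes.camera('top');cv2.imwrite('pics/t8.png',cv2.resize(d['img'][90:290,250:430],None,fx=3,fy=3))"
```

```text
(no output)
```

View pics/s8.png

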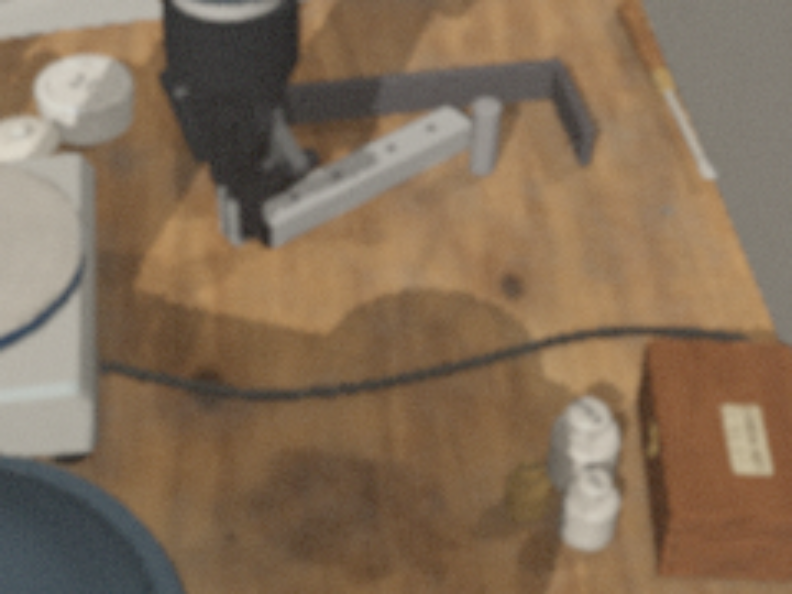

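View pics/t8.png

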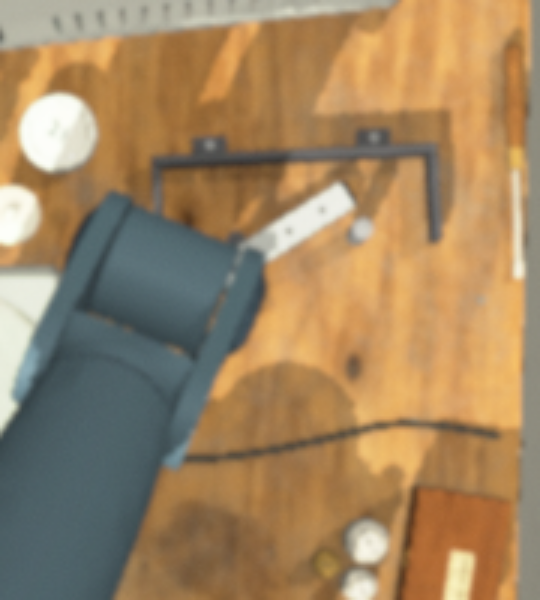

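```bash
python3 -c "
from h import *
T=lambda x,y:(250+x/3,90+y/3)
for p in ((343,182),(355,205),(240,243)): print(w2b(onz('top',T(*p),.02))*1000)
S=lambda x,y:(230+x/3.3,130+y/3.3)
for p in ((447,107),(471,124),(275,218)): print(w2b(onz('side',S(*p),.02))*1000)
from cell import status; print(w2b(status.get_state()['tool_pos'])*1000)
"
```

```text
[ 44.54467464 -40.86369165]
[ 24.6447183  -49.89869531]
[-2.70903704 48.21796019]
[ 40.60145535 -35.77225316]
[ 20.19071134 -47.00713553]
[-51.85346131  89.09615033]
[-52.68264836 110.35284749]
```

The right end's corners are at bay (44,−41) and (25,−50): behind the post's line and clear of it. I'll push another 35 mm or so.

Call:
drive_tool(targets="-0.4 0 0.2 0 0 0 0;-0.8 0 0.2 0 0 0 0;-1.2 0 0.2 0 0 0 0;-1.6 0 0.2 0 0 0 0;-2 0 0.2 0 0 0 0;-2.4 0 0.2 0 0 0 0;-2.7 0 0.2 0 0 0 0;-3 0 0.2 0 0 0 0;-3.3 0 0.2 0 0 0 0;-3.3 0 0.2 0 0 0 0")

```text
time: 16.25
tool_pos: [0.5412, -0.1155, 0.0105]
tool_rot: [180.0, 0.1, 123.0]
force: [0.0, -0.8, 0.2]
width: 0.0001
```

Call:
drive_tool(targets="1 0 0 0 0 0 0;2.5 0 0 0 0 0 0;2.5 0 -5 0 0 0 0;2.5 0 -9 0 0 0 0;2.5 5 -9 0 0 0 0;2.5 8 -9 0 0 0 0;2.5 8 -9 0 0 0 0")

```text
time: 16.95
tool_pos: [0.596, -0.0479, 0.1014]
tool_rot: [179.9, 0.1, 123.2]
force: [0.3, -1.1, 0.0]
width: -0.0001
```

```bash
python3 -c "
from h import *
from cell import eyes,status
print(status.get_state()['tool_pos'])
d=eyes.camera('side');cv2.imwrite('pics/s9.png',cv2.resize(d['img'][130:310,230:470],None,fx=3.3,fy=3.3))
d=eyes.camera('top');cv2.imwrite('pics/t9.png',cv2.resize(d['img'][90:290,250:430],None,fx=3,fy=3))"
```

```text
[ 0.59600697 -0.04789641  0.10144802]
```

View pics/s9.png

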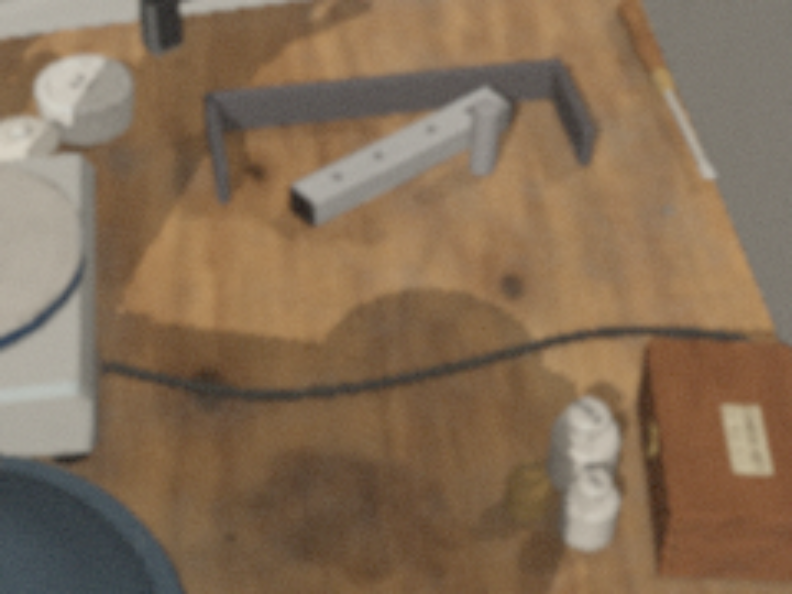

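View pics/t9.png

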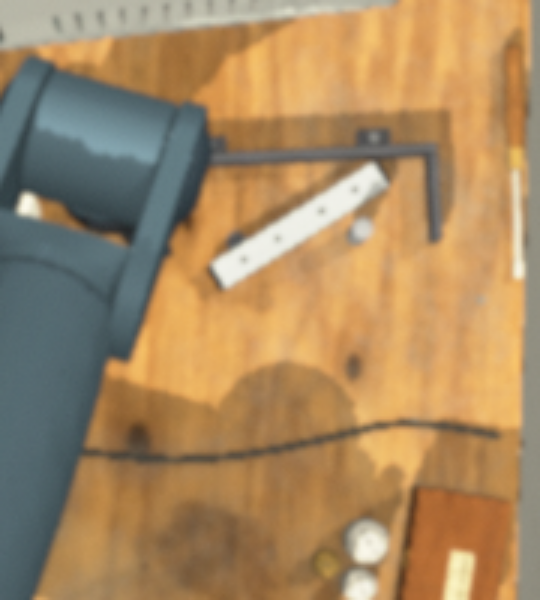

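The right end is well behind the post: top-crop corners are (212,265), (377,161), (388,182), (222,289), with the post at (361,230).

```bash
python3 -c "
from h import *
rail(((212,265),(377,161),(388,182),(222,289)),lambda x,y:(250+x/3,90+y/3))
rail(((292,187),(490,86),(513,103),(315,210)),lambda x,y:(230+x/3.3,130+y/3.3),'side')
go((.5,-.0,.1,93.8-60))
"
```

```text
centre [10.73522579 -2.81170806] theta 29.806978447635473 L 165.30653419660433 left [-31.51654433  70.94320989] right [ 52.98699591 -76.56662601]
centre [ 5.95075977 -2.03278775] theta 30.568494150746442 L 166.48723792990583 left [-37.27752306  71.15406601] right [ 49.1790426  -75.21964151]
now 17.05 [ 0.5932 -0.0493  0.0998] [-179.9   -0.   123.1]
(0.5, -0.0, 0.1, 33.8) [ 9.22 -5.11 -0.01] [-8.000e-02  1.000e-02  8.935e+01]
```

```bash
python3 -c "
from h import *
go((*b2w(-.075,.048),.1,33.8),(*b2w(-.075,.048),.008,33.8))
"
```

```text
now 17.05 [ 0.5932 -0.0493  0.0998] [-179.9   -0.   123.1]
(np.float64(0.5049837426588962), np.float64(-0.15157607205198162), 0.1, 33.8) [-3.740e+00 -1.298e+01 -1.000e-02] [-8.000e-02  1.000e-02  8.935e+01]
(np.float64(0.5049837426588962), np.float64(-0.15157607205198162), 0.008, 33.8) [ -3.75 -12.97   9.19] [-8.000e-02  1.000e-02  8.935e+01]
```

Call:
drive_tool(targets="-3.7 -5 0 0 0 8.5 0;-3.7 -9 0 0 0 17 0;-3.7 -13 0 0 0 89.4 0;-3.7 -13 0 0 0 89.4 0;-3.7 -13 0 0 0 89.4 0;-3.7 -13 0 0 0 89.4 0;-3.7 -13 0 0 0 89.4 0;-3.7 -13 0 0 0 89.4 0;-3.7 -13 0 0 0 89.4 0;-3.7 -13 0 0 0 89.4 0;-3.7 -13 0 0 0 89.4 0;-3.7 -13 0 0 0 89.4 0;-3.7 -13 4 0 0 89.4 0;-3.7 -13 7 0 0 89.4 0;-3.7 -13 9.2 0 0 89.4 0;-3.7 -13 9.2 0 0 89.4 0")

```text
time: 18.65
tool_pos: [0.5017, -0.1507, 0.0049]
tool_rot: [-179.6, 0.2, 33.7]
force: [-0.7, 0.7, 0.5]
width: -0.0001
```

```bash
python3 -c "
from h import *
from cell import eyes
go(*[(*b2w(x/1000,y/1000),.008,t+3.8) for x,y,t in ((-50,50,30),(-28,52,22),(-8,54,14),(8,56,7),(20,58,3),(28,58,0))])
d=eyes.camera('side');cv2.imwrite('pics/s10.png',cv2.resize(d['img'][130:310,230:470],None,fx=3.3,fy=3.3))"
```

```text
now 18.65 [ 0.5017 -0.1507  0.0049] [-179.6    0.2   33.7]
(np.float64(0.5297962315653975), np.float64(-0.14792362160539752), 0.008, 33.8) [ 2.49  1.32 -0.33] [-0.41  0.22 -0.11]
(np.float64(0.5516153160670225), np.float64(-0.1444699928600134), 0.008, 25.8) [ 4.5   2.24 -0.35] [-0.4   0.25  7.89]
(np.float64(0.5714387976320635), np.float64(-0.1411489119154293), 0.008, 17.8) [ 6.33  3.07 -0.36] [-0.38  0.28 15.89]
(np.float64(0.5872710733239364), np.float64(-0.1380929265724452), 0.008, 10.8) [ 7.82  3.69 -0.37] [-0.36  0.3  22.89]
(np.float64(0.5991121431426409), np.float64(-0.1353020368310611), 0.008, 6.8) [ 8.96  4.11 -0.38] [-0.35  0.31 26.89]
(np.float64(0.6070945548889773), np.float64(-0.1347718456278611), 0.008, 3.8) [ 9.65  4.51 -0.38] [-0.35  0.32 29.89]
```

View pics/s10.png

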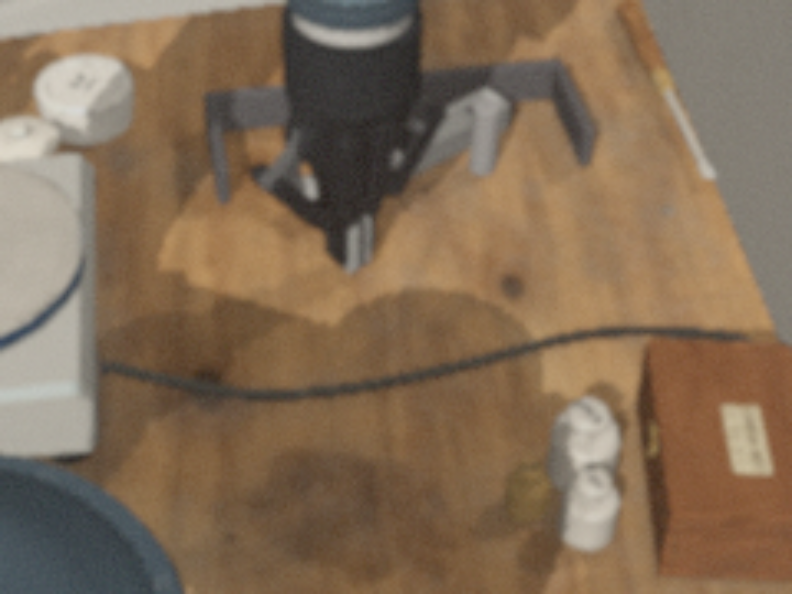

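The fingers are down behind the rail's left half at crop (355,265). I'll push the left end in.

Call:
drive_tool(targets="0.8 0.4 -0.2 0 0 0 0;1.6 0.9 -0.2 0 0 0 0;2.1 1.1 -0.2 0 0 0 0;2.5 1.3 -0.2 0 0 0 0;3 1.55 -0.2 0 0 2 0;3.5 1.8 -0.2 0 0 4 0;4 2 -0.2 0 0 6 0;4.5 2.25 -0.2 0 0 8 0;5 2.5 -0.2 0 0 10 0;5.5 2.7 -0.2 0 0 12 0;6 2.9 -0.2 0 0 14 0;6.4 3.1 -0.2 0 0 16 0;6.8 3.3 -0.2 0 0 18 0;7.3 3.5 -0.2 0 0 20 0;7.8 3.7 -0.2 0 0 23 0;8.2 3.85 -0.2 0 0 25 0;8.6 4 -0.2 0 0 26 0;9 4.1 -0.2 0 0 27 0;9 4.1 -0.2 0 0 27 0")

```text
time: 20.6
tool_pos: [0.6036, -0.1365, 0.0104]
tool_rot: [180.0, -0.0, 6.7]
force: [-0.1, 0.3, 0.5]
width: -0.0001
```

```bash
python3 -c "
from h import *
from cell import eyes
go(*[(*b2w(x/1000,y/1000),.008,t+3.8) for x,y,t in ((28,58,0),)])
d=eyes.camera('side');cv2.imwrite('pics/s11.png',cv2.resize(d['img'][130:310,230:470],None,fx=3.3,fy=3.3))
d=eyes.camera('top');cv2.imwrite('pics/t11.png',cv2.resize(d['img'][90:290,250:430],None,fx=3,fy=3))"
```

```text
now 20.6 [ 0.6036 -0.1365  0.0104] [180.   -0.    6.7]
(np.float64(0.6070945548889773), np.float64(-0.1347718456278611), 0.008, 3.8) [ 0.36 -0.13  0.24] [ 0.01 -0.04  2.86]
```

View pics/s11.png

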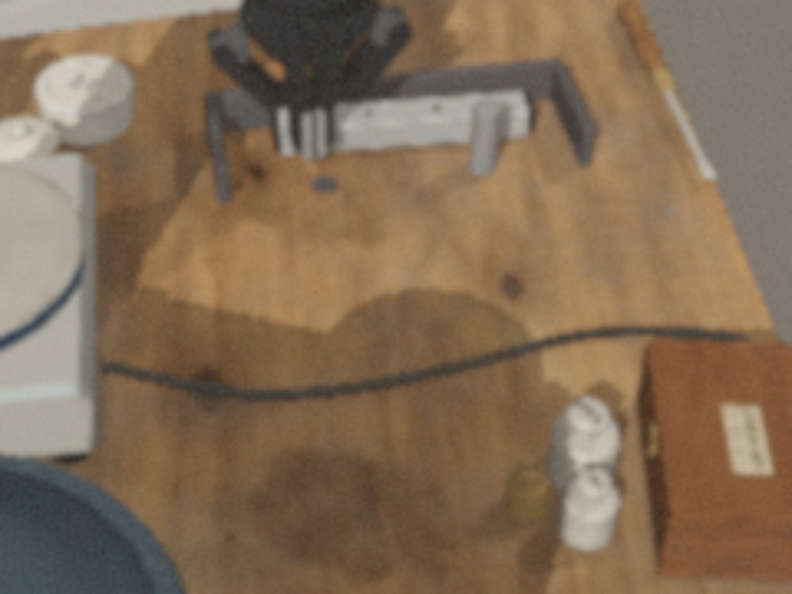

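View pics/t11.png

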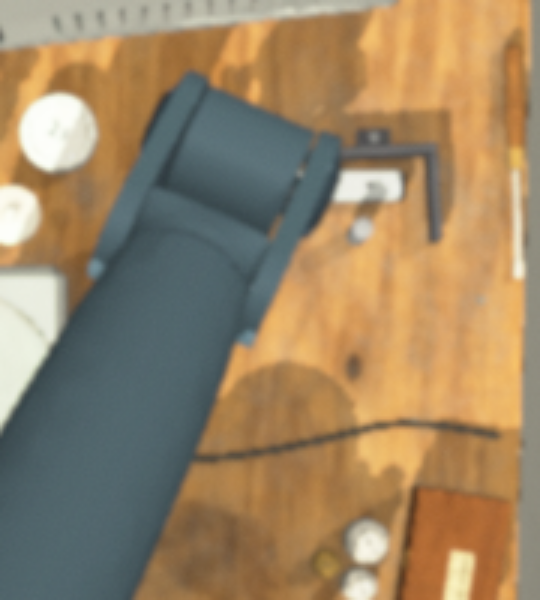

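The rail is nearly parallel inside the bay. Its right end, at side crop (525,110), still looks slightly off the fence. I'll back off and measure.

Call:
drive_tool(targets="-1 0 0 0 0 0 0;-2.5 0 0 0 0 0 0;-2.5 0 -5 0 0 0 0;-5 0 -9 0 0 0 0;-10 0 -9 0 0 0 0;-15 0 -9 0 0 0 0;-17 0 -9 0 0 0 0;-17 0 -9 0 0 0 0")

```text
time: 21.5
tool_pos: [0.431, -0.1558, 0.0996]
tool_rot: [-180.0, 0.1, 6.5]
force: [-0.3, 0.0, -0.5]
width: 0.0003
```

```bash
python3 -c "
from h import *
from cell import eyes
go(*[(*b2w(x/1000,y/1000),.008,t+3.8) for x,y,t in ((28,58,0),)])
d=eyes.camera('side');cv2.imwrite('pics/s12.png',cv2.resize(d['img'][130:250,270:430],None,fx=5,fy=5,interpolation=2))
d=eyes.camera('top');cv2.imwrite('pics/t12.png',cv2.resize(d['img'][120:220,285:415],None,fx=6,fy=6,interpolation=2))"
```

```text
now 21.5 [ 0.431  -0.1558  0.0996] [-1.8e+02  1.0e-01  6.5e+00]
(np.float64(0.6070945548889773), np.float64(-0.1347718456278611), 0.008, 3.8) [17.74 -0.08  9.13] [-0.04  0.08  2.72]
```

View pics/s12.png

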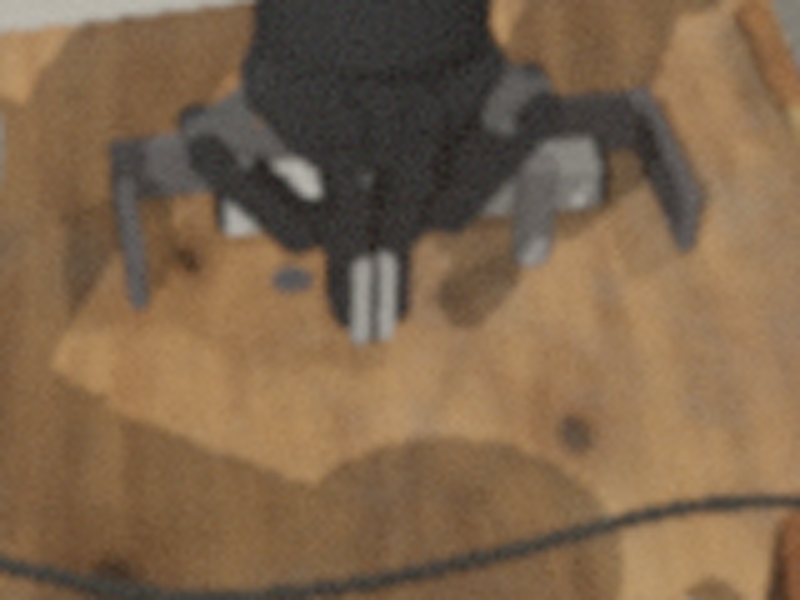

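View pics/t12.png

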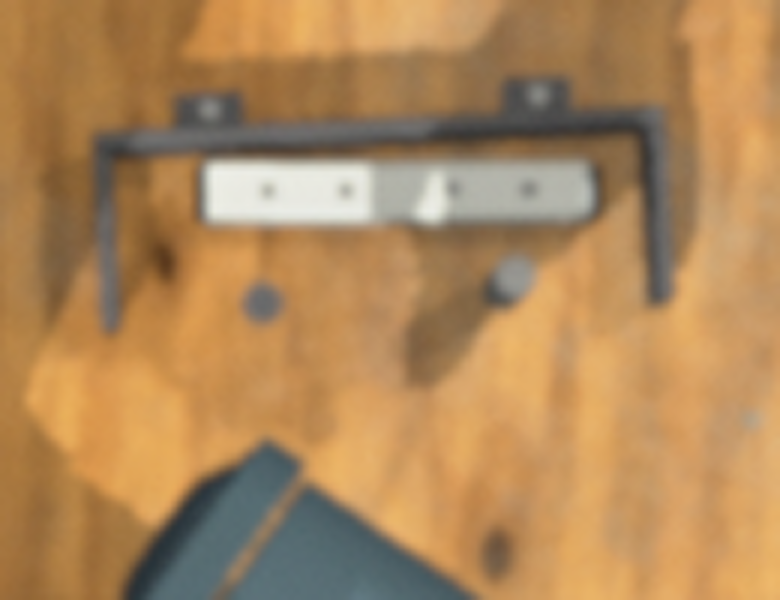

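The rail lies well inside the bay and about 2–3° off parallel: corners (203,160), (592,158), (596,216), (203,223). A gap to the fence remains, wider on the right.

```bash
python3 -c "
from h import *
T=lambda x,y:(285+x/6,120+y/6)
rail(((202,160),(592,158),(598,216),(202,223)),T)
for p in ((105,152),(640,131)): print('fence front top edge',w2b(onz('top',T(*p),.03))*1000)
"
```

```text
centre [43.90173381 -8.22326402] theta -2.100597904120154 L 165.22400426248817 left [47.01733546 76.71961694] right [ 40.78613216 -93.16614499]
fence front top edge [ 63.84435137 114.11836615]
fence front top edge [  61.91668748 -109.26590875]
```

```bash
python3 -c "
from h import *
go(*[(*b2w(x/1000,y/1000),z,3.8) for x,y,z in ((-100,-28,.1),(5,-28,.1),(5,-28,-.004),(26,-28,-.004))])"
```

```text
now 21.6 [ 0.4339 -0.1565  0.1005] [ 1.8e+02 -1.0e-01  6.6e+00]
(np.float64(0.485075522381995), np.float64(-0.22906583115217743), 0.1, 3.8) [4.25 7.8  0.06] [ 0.03 -0.05  2.79]
(np.float64(0.5898446765526603), np.float64(-0.2221070716101774), 0.1, 3.8) [14.73  8.31  0.07] [ 0.03 -0.05  2.79]
(np.float64(0.5898446765526603), np.float64(-0.2221070716101774), -0.004, 3.8) [14.72  8.3  10.47] [ 0.03 -0.05  2.79]
(np.float64(0.6107985073867933), np.float64(-0.2207153197017774), -0.004, 3.8) [16.82  8.41 10.47] [ 0.03 -0.05  2.79]
```

Call:
drive_tool(targets="4.3 4 0 0 0 2.8 1;4.3 7.8 0 0 0 2.8 1;8 8.1 0 0 0 2.8 1;12 8.2 0 0 0 2.8 1;14.7 8.3 0 0 0 2.8 1;14.7 8.3 0 0 0 2.8 1;14.7 8.3 0 0 0 2.8 1;14.7 8.3 0 0 0 2.8 1;14.7 8.3 3 0 0 2.8 1;14.7 8.3 3 0 0 2.8 1")

```text
time: 22.6
tool_pos: [0.5865, -0.2203, 0.0666]
tool_rot: [-179.8, 0.4, 3.8]
force: [-0.2, 0.1, -0.3]
width: 0.0851
```

```bash
python3 -c "
from h import *
from cell import eyes
go(*[(*b2w(x/1000,y/1000),z,3.8) for x,y,z in ((5,-28,-.004),(30,-28,-.004))])
d=eyes.camera('side');cv2.imwrite('pics/s13.png',cv2.resize(d['img'][130:250,270:430],None,fx=5,fy=5,interpolation=2))
s=eyes.camera('wrist');cv2.imwrite('pics/w13.png',s['img'])"
```

```text
now 22.6 [ 0.5865 -0.2203  0.0666] [-179.8    0.4    3.8]
(np.float64(0.5898446765526603), np.float64(-0.2221070716101774), -0.004, 3.8) [0.37 0.24 7.06] [-0.25  0.36  0.01]
(np.float64(0.6147897132599615), np.float64(-0.2204502241001774), -0.004, 3.8) [2.87 0.24 7.04] [-0.25  0.36  0.01]
```

View pics/s13.png

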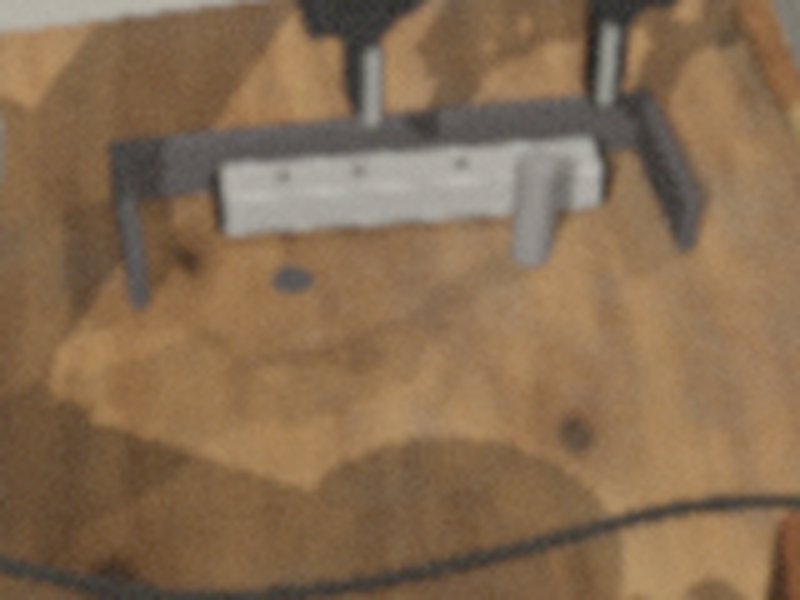

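View pics/w13.png

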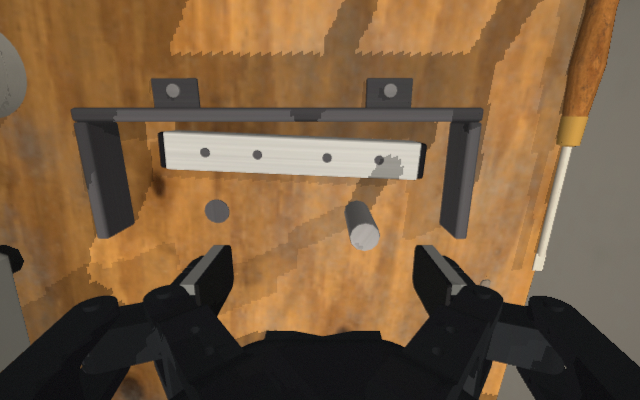

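The wrist view shows the open fingers on either side of the post, which is at (363,236). The rail is ahead of them with a wedge-shaped gap to the fence, wider at the right. I'll lower and push both ends home.

Call:
drive_tool(targets="0.2 0.2 2.5 0 0 0 1;0.2 0.2 5 0 0 0 1;0.2 0.2 7 0 0 0 1;0.2 0.2 7 0 0 0 1;0.6 0.2 7 0 0 0 1;1 0.2 7 0 0 0 1;1.4 0.2 7 0 0 0 1;1.8 0.2 7 0 0 0 1;2.1 0.2 7 0 0 0 1;2.4 0.2 7 0 0 0 1;2.6 0.2 7 0 0 0 1;2.6 0.2 7 0 0 0 1")

```text
time: 23.9
tool_pos: [0.6161, -0.2219, 0.0002]
tool_rot: [-180.0, -0.0, 3.9]
force: [-0.4, -0.2, 0.7]
width: 0.0852
```

```bash
python3 -c "
from h import *
from cell import eyes,status
go((*b2w(.03,-.028),-.004,3.8))
print(w2b(status.get_state()['tool_pos'])*1000,status.get_state()['force'])
s=eyes.camera('wrist');cv2.imwrite('pics/w14.png',s['img'])
d=eyes.camera('side');cv2.imwrite('pics/s14.png',cv2.resize(d['img'][130:250,270:430],None,fx=5,fy=5,interpolation=2))"
```

```text
now 23.9 [ 6.161e-01 -2.219e-01  2.000e-04] [-180.    -0.     3.9]
(np.float64(0.6147897132599615), np.float64(-0.2204502241001774), -0.004, 3.8) [-0.12 -0.15  0.42] [-0.   -0.02  0.05]
[ 31.22036132 -29.49072677] [-0.4468854  -0.23801977  0.72047493]
```

View pics/w14.png

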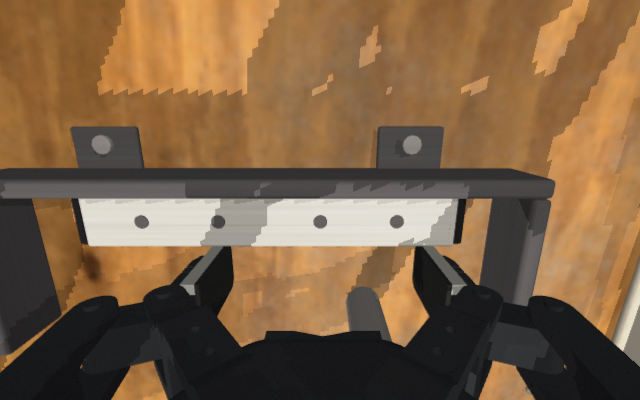

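View pics/s14.png

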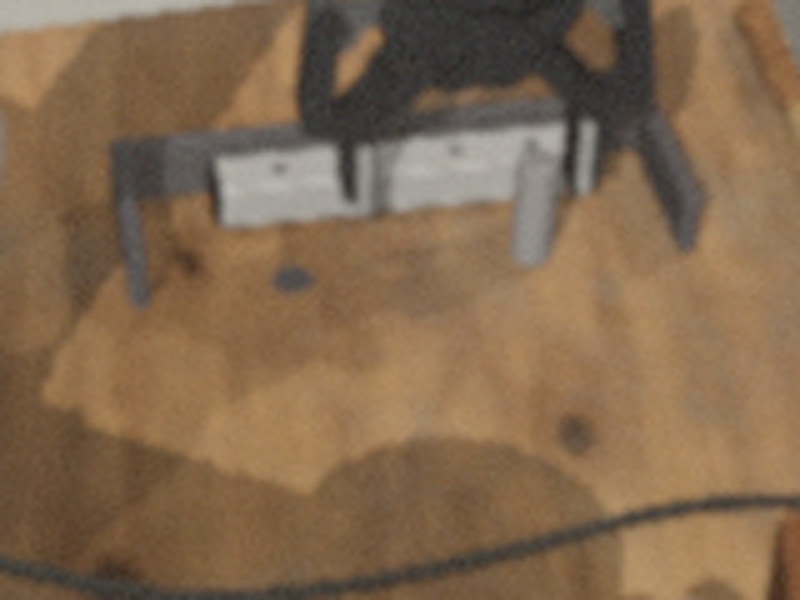

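The rail is now parallel and held by both fingers, with no fence force yet. I'll nudge it on in small steps.

Call:
drive_tool(targets="0.1 0 0.2 0 0 0 1;0.2 0 0.2 0 0 0 1;0.3 0 0.2 0 0 0 1;0.3 0 0.2 0 0 0 1")

```text
time: 24.4
tool_pos: [0.6166, -0.2218, -0.0021]
tool_rot: [-179.9, 0.3, 3.8]
force: [-11.6, -0.7, 6.9]
width: 0.0849
```

Call:
drive_tool(targets="0.1 0 0 0 0 0 1;0.2 0 0 0 0 0 1;0.2 0 0 0 0 0 1")

```text
time: 24.7
tool_pos: [0.6166, -0.2217, -0.0022]
tool_rot: [-179.9, 0.6, 3.9]
force: [-20.6, -0.9, 13.2]
width: 0.0857
```

```bash
python3 -c "
from h import *
from cell import eyes,status
s=eyes.camera('wrist');cv2.imwrite('pics/w15.png',s['img'])
print(w2b(status.get_state()['tool_pos'])*1000,status.get_state()['force'])"
```

```text
[ 31.70583939 -29.41569937] [-19.34973532  -0.80717108  13.99829954]
```

View pics/w15.png

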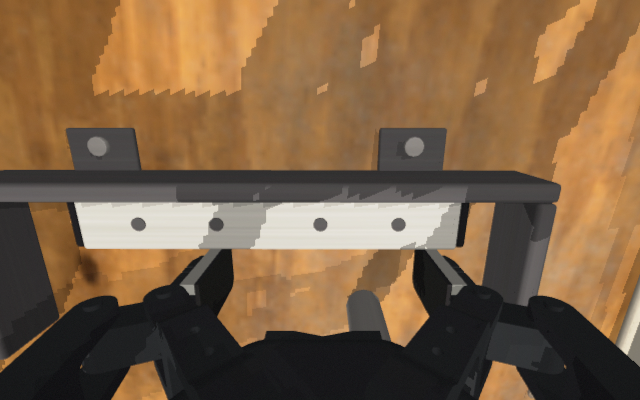

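The wrist force has risen to about 20 N with no further movement, so both ends are against the fence. I'll back off and check.

Call:
drive_tool(targets="-0.8 0 0 0 0 0 1;-1.8 0 0 0 0 0 1;-2.4 0 0 0 0 0 1;-2.4 0 -4 0 0 0 1;-2.4 0 -8 0 0 0 1;-2.4 0 -12 0 0 0 1;-7 0 -12 0 0 0 1;-12 0 -12 0 0 0 1;-17 0 -12 0 0 0 1;-20 0 -12 0 0 0 1;-20 0 -12 0 0 0 1;-20 0 -12 0 0 0 1")

```text
time: 25.95
tool_pos: [0.4214, -0.2353, 0.1186]
tool_rot: [179.9, -0.1, 3.8]
force: [-1.0, 0.1, -0.5]
width: 0.0857
```

```bash
python3 -c "
from h import *
from cell import eyes
d=eyes.camera('side');cv2.imwrite('pics/s16.png',cv2.resize(d['img'][130:250,270:430],None,fx=5,fy=5,interpolation=2))
d=eyes.camera('top');cv2.imwrite('pics/t16.png',cv2.resize(d['img'][120:220,285:415],None,fx=6,fy=6,interpolation=2));cv2.imwrite('pics/t16f.png',d['img'])"
```

```text
(no output)
```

View pics/s16.png

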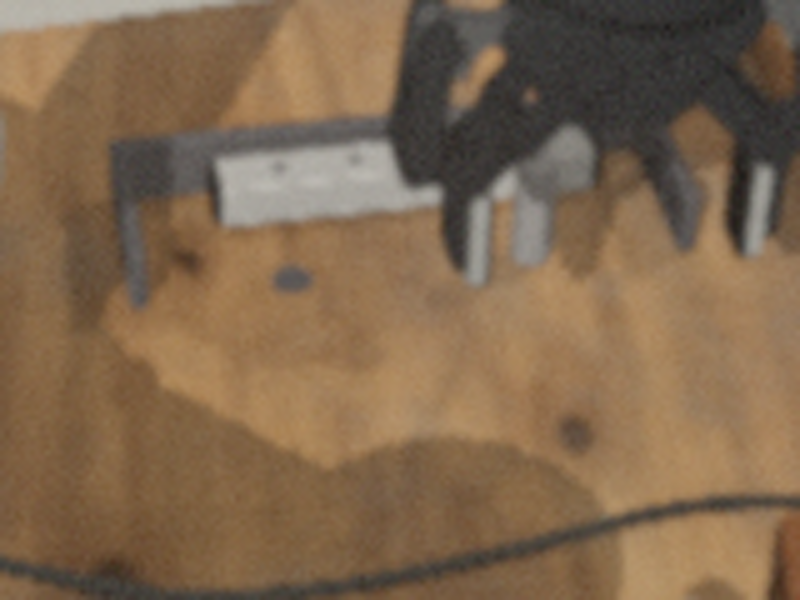

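View pics/t16.png

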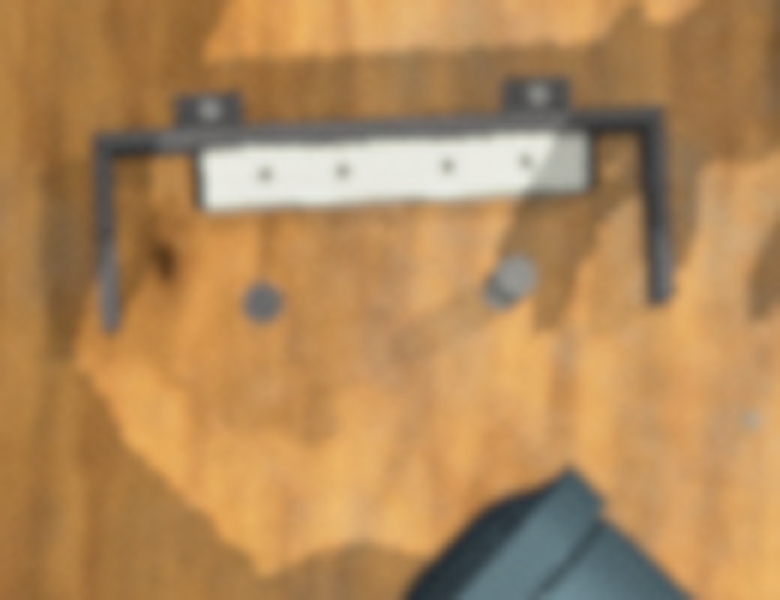

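View pics/t16f.png

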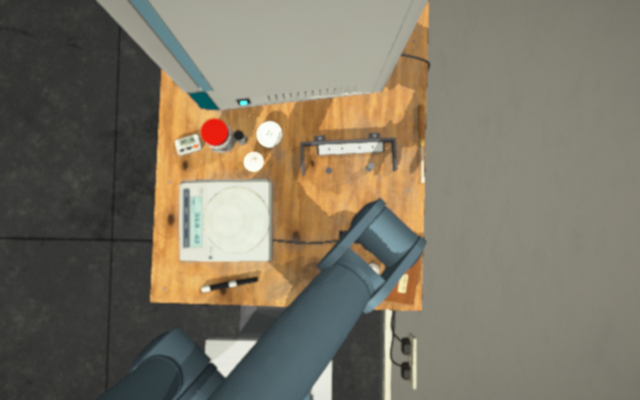

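The rail lies flush along the fence, with corners at (200,150), (588,133), (588,190) and (203,210). The bystanders look unmoved. I'll run a final numeric check and hand in.

```bash
python3 -c "
from h import *
from cell import eyes,status,workorder
rail(((200,150),(588,133),(589,190),(203,210)),lambda x,y:(285+x/6,120+y/6))
s=status.get_state();print(s['time'],s['tool_pos'],s['force'])
workorder.sign_off()"
```

```text
centre [51.78707817 -7.16997155] theta -0.005876090718835825 L 162.9491242409423 left [51.79579553 77.830028  ] right [ 51.77836082 -92.16997111]
26.05 [ 0.42233736 -0.23537455  0.11879242] [ 0.29401705 -0.13291163  0.28285645]
the job is handed in; nothing more can be done
```

The rail is put away flush along the bay's back fence, and I handed the job in at about 26 s. I slid it left and turned it by pushing its right end. I then pushed the right end in past the post until it measured about 50 mm into the bay, with the left end still about 30 mm outside. Last I swung the left end in and pressed the rail home with both open fingers.

- **Final position:** the last top view puts both rail ends at bay x ≈ 51.8 mm (target 52), y ≈ −7 mm, and parallel to the fence within 0.1°.
- **Against the fence:** wrist force rose to about 20 N with no further travel. I then withdrew the arm, and it read about 0 N.
- **Bystanders:** in the last top picture the tin, crucible and vial look unmoved. The arm hid most of the weights there; they looked unmoved in the earlier pictures. I did not measure any of them numerically.
- **Disagreements:** the side camera read the rail about 4–5 mm nearer the robot than the top camera. The blurred end plugs made the rail measure 163–166 mm instead of 170 mm. I did not measure the final position from the side camera.

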